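# Take the dead lamp tube out of the light box by its lamp hatch

## Task

The lamp in the light box is dead: first cut the power by pressing the big mushroom-shaped stop button on the switch box fully down to its stop (not the small flush start button), then let it up again. Then take the glass tube out through the open lamp hatch without forcing it or squeezing it hard; it is longer than the hatch, so slide it back under the opal pane and tilt its front end up and out first. Finish still holding the tube in the gripper, still, every part of it at least 5 cm above the top of the light box and touching nothing else, and leave all the other things on the bench and on the light box where they are.

Things in the scene. Friction and masses are not known exactly. Their poses are not given: they have to be found in the camera images.
- lightbox: fixed wooden tracing light box 300 (x) x 432 (y) x 90 high, yaw about +-0.25; origin under its centre, axes along its sides. Its top is a 6 thick sheet (underside at z 84), closed but for the lamp hatch. Inside: floor at z 10, walls at x +-138, y +-204. Beyond the hatch a wooden end rail covers y 160 to 204; an opal pane covers all from y -20 to -204
- hatch (a point): centre of the open lamp hatch, on the upper face of the light box's top (z 90), at the box's x -50, y +70. The hatch is 140 (box x) by 180 (box y): x -120 to +20, y -20 to +160
- saddle_front (a point): bed (z 54) of the lamp saddle under the end rail, at the box's x -50, y +175: a U block 28 wide, 10 thick in y, open upwards, cheeks up to z 66, 20 apart
- saddle_rear (a point): bed (z 54) of the like saddle at the box's x -50, y -35, just under the opal pane
- lamp: dead lamp: white glass tube, 16 diameter, 288 long plus 7 mm pins at each end (302), 60 to 120 g, evenly weighted. Lies loose in the saddles along the box's y, axis at z 62, middle at box y +25 to +41: front (+y) end 16 to 32 under the end rail, rear end 90 to 106 under the pane. Origin mid-axis, y along it, z up. 10 to 20 N grips it; over 45 N a pad, or 25 N against the box, damages it
- lamp_front (a point): tip of the pins at the tube's +y end, on its axis, 151 from the middle
- lamp_rear (a point): tip of the pins at the tube's -y end, on its axis, 151 from the middle
- switchbox: fixed grey two-button switch box 116 (x) x 72 (y) x 60 high, standing on the bench beside the light box, to its left or its right; origin under its centre. The mushroom stop button is at its x = -28, the small start button at its x = +30
- stop_top (a point): centre of the top of the black mushroom stop button, 40 diameter; at rest its top is 86 above the bench; moves with it
- stop_head (a joint): travel of the stop button: 0 up, 0.008 m fully down at its stop. Sprung: about 2 N to start it, 5 N at the stop; comes up by itself when let go
- start_top (a point): centre of the top of the flush black start button, 22 diameter in a 30 aluminium ring, 65 above the bench; not to be pressed
- start_pad (a joint): travel of the start button: 0 up, 0.005 m fully down; sprung
- hatch_cover: the hatch's lift-out cover, an opal sheet 138 x 178 x 5 with a small knob, lying flat on the bench; origin under its centre
- cup: paper drinks cup with lid, 140 high, up to 86 across, standing on the bench beside the light box, on the side away from the switch box; origin under its centre
- spray: trigger spray bottle, 68 across, 201 high, standing on the bench; origin under its centre
- lathekin: flat wooden leading tool 22 x 155 x 8 lying on the light box's top along its long side away from the hatch; origin near its middle, on its underside, long axis y
- glass_piece: cut piece of sheet glass about 75 x 50 x 4 lying on the light box's opal pane; origin on its underside
- fid_block: small wooden block 45 x 30 x 30 on the bench; origin under its centre
- pliers: running pliers about 185 long and 57 wide, 16 high, lying on the bench; origin at the pivot, on the bench, jaws towards +x, handles towards -x
Mind the look-alikes: they are no part of the job. Leave any purple or yellow look-alike of the spray alone.

How it is judged:
By the outcome, as a careful person would: the job done as asked, in the order asked, and still so for the second after the job is handed in, while the arm keeps its last pose, push and grip.
It also fails if it takes over 56 s, if anything falls off the work surface, if the arm or the gripper's body presses on something with over 40 N, if the wrist force passes 120 N, or if a joint passes its speed limit or range.

## Robot

A 6-joint arm with a two-finger parallel gripper is mounted at the origin on the work surface. World frame = base frame: x ahead of the robot, y to its left, z up, the work surface at z = 0. Lengths are in m, angles in rad, forces in N, time in s.
With the tool pointing down it reaches from about 0.3 to 0.775 m from the base axis. Payload 14.6 kg.
Tool frame: the origin (TCP) lies at the very end of the fingers, on their centre line; the grasp point (between the pads) lies 19 mm behind it; z points along the fingers, y is the line along which they close (so a half turn about z gives the same grasp; the last joint's range is limited). The gripper opens to 94 mm and grips with 3 to 60 N. Pads are 16 mm wide; open, the fingers measure 119 mm over their backs; the gripper's body (75 mm by 177 mm) begins 78 mm behind the grasp point.
Start: joints at [1.135, 0.3, 1.521, -0, 1.321, -0.067], TCP at [0.198, 0.513, 0.205] pointing down, gripper open.
Joint ranges: [-3.03, 3.03], [-0.79, 2.21], [0.23, 2.52], [-1.04, 4.18], [0, 3.07], [-2.55, 2.55]. Speed limits (rad/s): [2.22, 2.22, 2.57, 3.14, 3.14, 3.14].

## Interface

Orientations are given as [roll, pitch, yaw] about the fixed x, y, z axes, in that order (R = Rz(yaw) Ry(pitch) Rx(roll)).
In Python, from station import ctrl, camera, camera_info, finder gives the robot as it stands.
- The arm moves only by the tool carry_out, never from a script. Its argument "motion" is a list of rows, each a list of 2 entries, a list of its own where there are three numbers: the shift along the tool's x, y, z as a fraction of full scale, then the turn about the tool's z as a fraction of full scale. A call has 1 to 12 rows; each row is the pose to reach, as a shift and turn from the pose commanded when the call began, along the tool's axes at that moment, turning the shorter way round; what a row does not reach only later rows make up. Full scale, the value 1, is 200 mm for a shift and 360 degrees for a turn. A row lasts 1/10 s, in which the tool goes at most 50 mm and 8.59 degrees, less where a joint would pass 70% of its speed; a pose out of reach is approached as far as the arm can. A call with a number of a shift or a turn outside -1 to 1 is refused whole. A call with a gripper value outside its range is refused whole. "hand" is the closure, from -1 (fully open) to 1 (shut), set as the call begins (left out, the last holds). The fingers move at their own pace and stop on an object; "force" is the grip in N (left out, the last holds). Time passes only in rows, so rows that repeat a pose let the fingers close. It gives the time, the measured TCP pose, the force, the opening and the grip force at its end, in the units of the state.
- ctrl.get_obs(): the state, without advancing time (a new reading comes with each control period).
- camera(name): name is "scene" or "top"; returns (picture, depth): 480x640x3 uint8, blue, green, red; 480x640 float32, m along the optical axis (not along the pixel's ray), 0 where there is no reading.
- camera_info(name): a dict with "camera_matrix" (3x3 intrinsics, pixels), "origin" and "attitude" of the camera in the world. Camera axes: x right, y down, z forward; pixel columns grow to the right and rows downward; lengths in m; the calibration is good to about 2 mm. A picture is of the moment at which its call begins. camera_info takes no time and is no camera call.
- ctrl.hand_in(): hands the job in; it is judged then, once.
Trained networks look in the newest picture that a camera, given by its name, has taken for a name from the list of things; names that differ only in an ending like _2 or _b are one class to them, and where a whole thing is asked for, a point or a joint stands for the part that bears it (a point fixed in the world has none). Each returns a list of dicts, best first, with "conf" (0 to 1); they miss things now and then, are a little off and sometimes report something else, mostly with a low value. They report only what shows in the picture. A call takes as long as a camera call. They do not tell look-alikes from the thing itself.
- finder.boxes_of(camera, query): "location" ([column, row] in pixels, amid what is visible of it).
- finder.cut_out(camera, query): "mask" (480x640 bool, what is visible of it) and "location" ([column, row] in pixels, amid what is visible of it).
- finder.pinpoint(camera, query): "location" ([column, row] in pixels: a listed point, or the origin of a listed thing).
The state is a dict: "time_s": time; "qpos": joint angles; "joint_vel": joint speeds; "tau": joint torques, N m; "ee_pos": TCP position; "eef_rot": TCP orientation; "force": force on the tool from outside, world axes, zero at the start; "moment": the same for the moment, N m; "grip_width": finger opening in m; "grip_force": force on a finger pad.
Only numpy, scipy, OpenCV 4.12 (cv2) and the standard library are available. Lean on these libraries where they do the work, as an engineer would, in place of code of your own. Each camera call takes 0.05 s, during which the arm holds its last target. There are 200 camera calls.

## Working session

There is one attempt and no reset: what is moved stays moved. The work goes in short steps, Python scripts to look and compute and a tool call to move; the robot and the scene stay as the last step left them, time stands still between calls to the robot, and variables do not carry over. Pictures are saved under pics/ and viewed, at most 10 in all, crops included, and the job is handed in when it is done.

Besides the shell and the picture viewer there is one more tool, called after ">>>" by a JSON object that holds its "api" and its "payload", one argument or row to a line. carry_out: Moves the arm, as the interface text tells. Its arguments: {"type":"object","properties":{"motion":{"type":"array","items":{"type":"array"}},"hand":{"type":"number"},"force":{"type":"number"}},"required":["motion"]}

```bash
mkdir -p pics
cat > h.py <<'E'
import numpy as np,cv2
from station import ctrl,camera,camera_info,finder
from scipy.spatial.transform import Rotation as R
def cam(n):
    i=camera_info(n); return np.array(i["camera_matrix"]),np.array(i["origin"]),i["attitude"]
def rot(a):
    a=np.array(a,float)
    if a.shape==(3,3): return a
    return R.from_euler('xyz',a).as_matrix() if a.size==3 else R.from_quat(a).as_matrix()
def ray(n,p):
    K,o,a=cam(n); d=rot(a)@np.linalg.inv(K)@np.array([p[0],p[1],1.]); return o,d
def atz(n,p,z):
    o,d=ray(n,p); return o+d*(z-o[2])/d[2]
def dep(n,p,D):
    o,d=ray(n,p); u,v=int(round(p[0])),int(round(p[1]))
    w=D[max(v-1,0):v+2,max(u-1,0):u+2]; w=w[w>0]
    return o+d*np.median(w) if w.size else None
def tri(p1,p2):
    o1,d1=ray("scene",p1);o2,d2=ray("top",p2)
    d1=d1/np.linalg.norm(d1);d2=d2/np.linalg.norm(d2)
    A=np.stack([d1,-d2],1); s=np.linalg.lstsq(A,o2-o1,rcond=None)[0]
    a,b=o1+d1*s[0],o2+d2*s[1]; return (a+b)/2,np.linalg.norm(a-b)
E
python3 - <<'E'
from h import *
np.set_printoptions(precision=4,suppress=True)
for n in("scene","top"):
    i=camera_info(n);print(n,i)
    im,D=camera(n);cv2.imwrite(f"pics/{n}0.png",im);np.save(n+"D.npy",D)
loc={}
for q in["stop_top","start_top","hatch","lightbox","lamp","lamp_front","lamp_rear","saddle_rear","saddle_front","switchbox","cup","spray","hatch_cover","lathekin","glass_piece"]:
    for n in("scene","top"):
        D=np.load(n+"D.npy")
        for r in finder.pinpoint(n,q)[:2]: print(q,n,round(r["conf"],2),np.round(r["location"],1),dep(n,r["location"],D)); loc.setdefault((q,n),r["location"])
    if (q,"scene") in loc and (q,"top") in loc: print("  tri",tri(loc[q,"scene"],loc[q,"top"]))
print(ctrl.get_obs())
E
```

```text
scene {'camera_matrix': array([[526.7884,   0.    , 320.4198],
       [  0.    , 526.7884, 242.9522],
       [  0.    ,   0.    ,   1.    ]]), 'origin': array([1.6673, 0.3547, 1.1924]), 'attitude': array([-2.3067,  0.0115,  1.9118])}
top {'camera_matrix': array([[510.6049,   0.    , 313.3238],
       [  0.    , 510.6049, 245.4898],
       [  0.    ,   0.    ,   1.    ]]), 'origin': array([ 0.2996, -0.0552,  1.3771]), 'attitude': array([-2.9596,  0.0091, -1.5707])}
stop_top scene 0.42 [238.2 203.4] [ 0.4211 -0.3996  0.0862]
stop_top scene 0.27 [472.1 283.7] [0.4934 0.4067 0.0363]
stop_top top 0.52 [451.6 293.2] [ 0.4143 -0.392   0.0866]
  tri (array([ 0.4163, -0.3976,  0.082 ]), np.float64(0.00898271763687973))
start_top scene 0.23 [320.4 286.1] [ 0.702  -0.0013  0.0952]
start_top top 0.44 [452.7 265.8] [ 0.4872 -0.404   0.0645]
start_top top 0.22 [498.7 281.6] [ 0.4514 -0.5371  0.0162]
  tri (array([ 0.4942, -0.2588, -0.1042]), np.float64(0.36781672562782347))
hatch scene 0.88 [359.4 254.9] [0.4527 0.0442 0.0078]
hatch top 0.56 [270.6 247.7] [0.5339 0.0676 0.0732]
  tri (array([0.532
[... 2308 characters left out ...]
64(0.009052802261983246))
glass_piece scene 0.56 [288.8 256.6] [ 0.6189 -0.132   0.0958]
glass_piece top 0.56 [349.1 216.3] [ 0.6112 -0.1356  0.0982]
  tri (array([ 0.6131, -0.1355,  0.0896]), np.float64(0.001345231552123936))
{'time_s': 1.6, 'qpos': array([ 1.1354,  0.2999,  1.521 , -0.    ,  1.3207, -0.0666]), 'joint_vel': array([-0.001 , -0.0003, -0.0011,  0.0002,  0.0014, -0.0024]), 'tau': array([ -0.005 , -53.1647, -35.2903,   0.0706,   0.0213,  -0.    ]), 'ee_pos': array([0.1983, 0.513 , 0.2054]), 'eef_rot': array([-3.1416,  0.    ,  2.7729]), 'force': array([-0.1602, -0.6223, -0.4893]), 'moment': array([-0.0324, -0.0115, -0.0238]), 'grip_force': 0.0, 'grip_width': 0.09402329617649414}
```

View pics/top0.png

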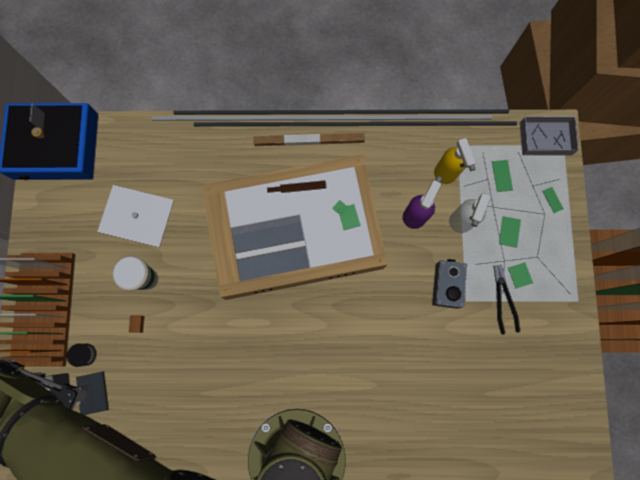

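View pics/scene0.png

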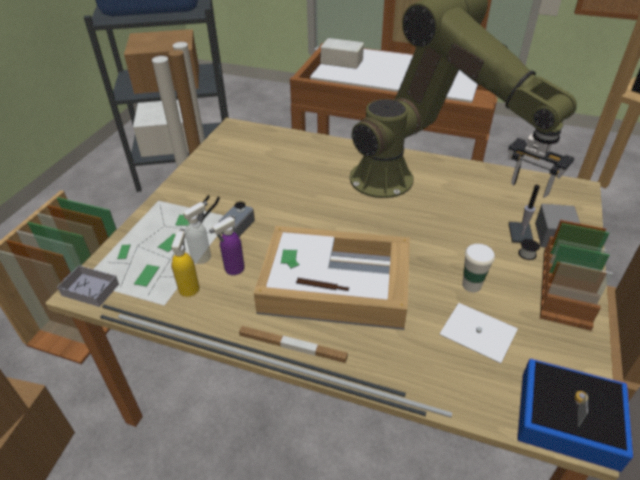

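The top view shows the light box with its hatch around (270,248) and the tube at about (270,250). The switch box has the stop button at (453,293) and the start button at (453,270). The grey spray is at (470,212), with purple and yellow look-alikes at (419,210) and (453,163).

Things that could be taken for the stop button are the start button at (453,270), the black bench pot at (82,354), the cup lid at (133,273) and the knob at (135,215). I choose (453,293), the larger mushroom on the switch box. For the tube, the look-alikes are the rods along the table edge at (330,115) and the white-banded stick at (308,139). I choose the tube in the hatch.

Run:
```python
from h import *
np.set_printoptions(precision=4,suppress=True)
def cloud(n):
    K,o,a=cam(n);D=np.load(n+"D.npy");v,u=np.mgrid[:480,:640]
    d=np.stack([u,v,np.ones_like(u)],-1)@np.linalg.inv(K).T@rot(a).T
    P=o+d*D[...,None];P[D==0]=np.nan;return P
for n in("top","scene"):
    P=cloud(n);X,Y,Z=P[...,0],P[...,1],P[...,2]
    m=(Z>.08)&(Z<.105)&(X>.35)&(X<.85)&(abs(Y)<.262+0)
    k,l,st,_=cv2.connectedComponentsWithStats(m.astype(np.uint8));b=1+np.argmax(st[1:,4]);q=P[l==b]
    print(n,"box",cv2.minAreaRect(q[:,:2].astype(np.float32)*1000),"z",np.median(q[:,2]))
    c,yaw=np.array([.5855,.008]),.2
    mm=(Z>.05)&(Z<.08)&(X>.49)&(X<.58)&(Y<.18)&(Y>-.02)
    t=P[mm];print(" tube raw",len(t),t[:,2].mean() if len(t) else 0, np.nanmax(t[:,2]))
    for lo in np.arange(-.02,.17,.04):
        s=t[(t[:,1]>lo)&(t[:,1]<lo+.04)]
        if len(s): print("   y",lo,"x",s[:,0].min(),s[:,0].max(),np.median(s,0))
    s=P[(Z>.078)&(Z<.095)&(X>.37)&(X<.46)&(Y<-.35)&(Y>-.45)]
    print(" stop",len(s),np.median(s,0),s.min(0),s.max(0))
    s=P[(Z>.062)&(Z<.075)&(X>.46)&(X<.54)&(Y<-.35)&(Y>-.45)]
    print(" start",len(s),np.median(s,0) if len(s) else 0)
    im=cv2.imread(f"pics/{n}0.png")
    if n=="top":
        a=cv2.resize(im[180:310,195:395],None,fx=4,fy=4,interpolation=cv2.INTER_CUBIC);cv2.imwrite("pics/crop_box.png",a)
    # grey-white mask tube via HSV in top
m=finder.cut_out("top","lamp")
for r in m[:1]:
    q=np.argwhere(r["mask"])[:,::-1].astype(np.float32);print(len(q),cv2.minAreaRect(q))
    vx=cv2.fitLine(q,cv2.DIST_L2,0,.01,.01).ravel();
    for t in(-25,25):print(atz("top",vx[2:]+t*vx[:2],.066))
im,_=camera("top")
```

```text
top box ((594.58837890625, 9.217437744140625), (302.6719665527344, 433.3258361816406), 11.059735298156738) z 0.09224323866239703
 tube raw 428 0.07017244182665723 0.0769665570003728
   y -0.02 x 0.5336671515930211 0.5559260849302066 [ 0.5435 -0.0008  0.0703]
   y 0.02 x 0.5252648676043485 0.5478234323182862 [0.5357 0.0386 0.0702]
   y 0.06 x 0.5187541690598787 0.539033957775966 [0.5279 0.0796 0.0705]
   y 0.09999999999999999 x 0.5105484096505628 0.531567839344179 [0.5199 0.1197 0.0703]
   y 0.14 x 0.5076016526969016 0.5239539749975322 [0.515  0.1496 0.0693]
 stop 192 [ 0.4148 -0.3956  0.0862] [ 0.3971 -0.4165  0.0786] [ 0.433  -0.3782  0.093 ]
 start 230 [ 0.4762 -0.4057  0.0645]
scene box ((594.148193359375, 7.586456298828125), (312.28704833984375, 435.7015075683594), 10.754496574401855) z 0.0900844419478184
 tube raw 302 0.06627530544804151 0.0761490439226018
   y -0.02 x 0.5379810943376924 0.5624751375108865 [0.5504 0.0002 0.0673]
   y 0.02 x 0.5282316777817417 0.5509575463024654 [0.5424 0.0395 0.0674]
   y 0.06 x 0.5187673337518004 0.5422771431065037 [0.5342 0.0795 0.067 ]
   y 0.09999999999999999 x 0.5113995672972438 0.5378107907110414 [0.5265 0.1192 0.0668]
   y 0.14 x 0.510822300862412 0.5283331104576048 [0.5207 0.1484 0.0664]
 stop 68 [ 0.4208 -0.3951  0.0838] [ 0.4009 -0.4171  0.0783] [ 0.4397 -0.3787  0.0919]
 start 25 [ 0.4702 -0.4026  0.0642]
483 ((271.0099792480469, 249.05374145507812), (7.902673721313477, 69.41242218017578), 79.50852966308594)
[0.5199 0.1251 0.066 ]
[ 0.5448 -0.0027  0.066 ]
```

View pics/crop_box.png

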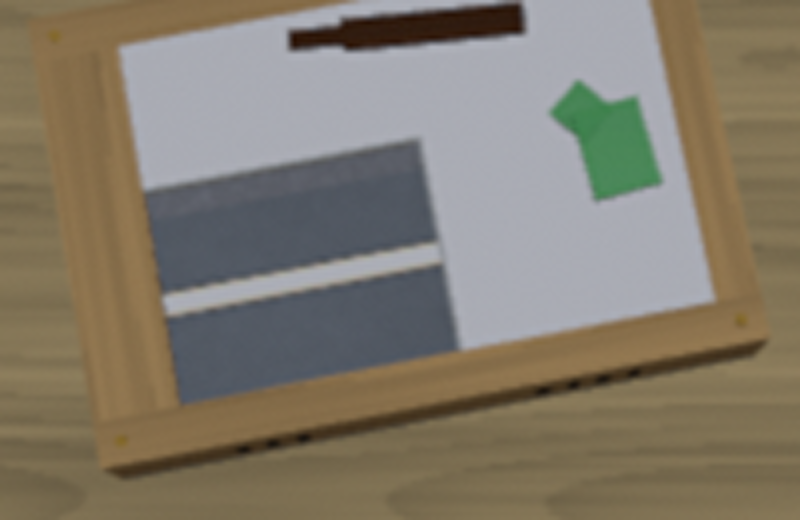

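The crop confirms the tube lying along the box's y under the rail at (165,305) and under the pane at (440,255). The fitted box centre is (0.594, 0.0085) with yaw about 0.193, and the stop button is at (0.418, -0.396). I'll move now, starting with the fingers shut, a raise, and a turn into line with the box.

>>> {"api": "carry_out", "payload": {
  "motion": [
    [[0,0,-0.5],0.02],
    [[0,0,-0.5],0.05],
    [[-0.97,-0.43,-0.5],0.16],
    [[-0.97,-0.43,-0.5],0.16],
    [[-0.97,-0.43,-0.5],0.16],
    [[-0.97,-0.43,-0.5],0.16],
    [[-0.97,-0.43,-0.5],0.16],
    [[-0.97,-0.43,-0.5],0.1606],
    [[-0.97,-0.43,-0.5],0.1606],
    [[-0.97,-0.43,-0.5],0.1606]
  ],
  "hand": 1,
  "force": 15
}}

```text
time_s: 2.7
ee_pos: [0.3475, 0.3636, 0.3054]
eef_rot: [-3.141, -0.0, 1.768]
force: [-0.4, -0.5, -0.2]
grip_width: 0.0173
grip_force: 0.0
```

```bash
cat >> h.py <<'E'
def to(*targets):
    o=ctrl.get_obs();p=np.array(o["ee_pos"]);A=rot(o["eef_rot"])
    print("t",o["time_s"],"p",p.round(4),"rot",np.round(o["eef_rot"],4),"F",np.round(o["force"],2),"w",o["grip_width"],"g",o["grip_force"])
    for t in targets: print(np.round(t,4),"->",np.round(A.T@(np.array(t)-p)/.2,4))
def box(x,y,z,c=(.594,.0085),w=.193):
    return np.array([c[0]+x*np.cos(w)-y*np.sin(w),c[1]+x*np.sin(w)+y*np.cos(w),z])
E
python3 -c "
from h import *
to([.4175,-.396,.15],box(-.05,.095,.043))
print('turn',(rot(ctrl.get_obs()['eef_rot'])))
for q in ('lamp_front','lamp_rear'):print(q,[ (r['conf'],atz('top',r['location'],.062)) for r in finder.pinpoint('top',q)[:2]])
print(box(-.05,.184,0),box(-.05,.0,0))"
```

```text
t 2.7 p [0.3475 0.3636 0.3054] rot [-3.1415e+00 -1.0000e-04  1.7681e+00] F [-0.42 -0.46 -0.16] w 0.017258116051343524 g 0.0
[ 0.4175 -0.396   0.15  ] -> [-3.7933 -0.4009  0.7769]
[0.5267 0.0921 0.043 ] -> [-1.5069  0.613   1.3119]
turn [[-1.96010353e-01  9.80601814e-01 -1.53122056e-04]
 [ 9.80601823e-01  1.96010363e-01  5.28777161e-05]
 [ 8.18654940e-05 -1.39787187e-04 -9.99999987e-01]]
lamp_front [(0.89, array([0.50538068, 0.19230006, 0.062     ])), (0.44, array([0.33590168, 0.4117189 , 0.062     ]))]
lamp_rear [(0.41, array([0.46017141, 0.38598593, 0.062     ]))]
[0.50963639 0.17949351 0.        ] [ 0.54492834 -0.0010902   0.        ]
```

>>> {"api": "carry_out", "payload": {
  "motion": [
    [[-0.25,0,0],0],
    [[-0.5,0.1,0],0],
    [[-0.75,0.2,0],0],
    [[-1,0.2,0],0]
  ]
}}

```text
time_s: 3.2
ee_pos: [0.4249, 0.1803, 0.3052]
eef_rot: [-3.141, 0.0, 1.767]
force: [0.9, 0.6, 0.2]
grip_width: 0.0005
grip_force: 0.0
```

>>> {"api": "carry_out", "payload": {
  "motion": [
    [[-0.25,0,0],0],
    [[-0.5,0,0],0],
    [[-0.75,0,0],0],
    [[-1,0,0],0]
  ]
}}

```text
time_s: 3.6
ee_pos: [0.4624, -0.0164, 0.3057]
eef_rot: [3.141, 0.0, 1.766]
force: [0.3, 0.0, -0.4]
grip_width: 0.0005
grip_force: 0.0
```

>>> {"api": "carry_out", "payload": {
  "motion": [
    [[-0.25,0,0],0],
    [[-0.5,0,0],0],
    [[-0.75,0,0],0],
    [[-1,0,0],0],
    [[-1,0,0],0]
  ]
}}

```text
time_s: 4.1
ee_pos: [0.501, -0.2152, 0.3042]
eef_rot: [-3.14, -0.0, 1.762]
force: [-0.2, 0.3, 0.4]
grip_width: 0.0006
grip_force: 0.0
```

>>> {"api": "carry_out", "payload": {
  "motion": [
    [[-0.25,-0.2,0],0],
    [[-0.5,-0.4,0],0],
    [[-0.79,-0.6,0.1],0],
    [[-0.79,-0.6,0.3],0],
    [[-0.79,-0.6,0.5],0],
    [[-0.79,-0.6,0.7],0],
    [[-0.79,-0.6,0.77],0],
    [[-0.79,-0.6,0.77],0],
    [[-0.79,-0.6,0.77],0]
  ]
}}

```text
time_s: 5.0
ee_pos: [0.4145, -0.3894, 0.1538]
eef_rot: [3.14, 0.002, 1.765]
force: [1.0, -0.3, 0.9]
grip_width: 0.0008
grip_force: 0.0
```

Run:
```python
from h import *
im,D=camera("top");im2,D2=camera("scene")
to([.4175,-.396,.087],[.4175,-.396,.076])
a=cv2.resize(im[200:330,380:520],(560,520));b=cv2.resize(im2[130:270,180:300],(446,520));b=b[:, :240]
cv2.imwrite("pics/s1.png",np.hstack([a,b]))
```

```text
t 5.1 p [ 0.4144 -0.3897  0.154 ] rot [3.1396 0.0032 1.7648] F [-0.76  0.06  0.38] w 0.0007295476382137438 g 0.0
[ 0.4175 -0.396   0.087 ] -> [-0.0328  0.0084  0.3351]
[ 0.4175 -0.396   0.076 ] -> [-0.0327  0.0083  0.3901]
```

View pics/s1.png

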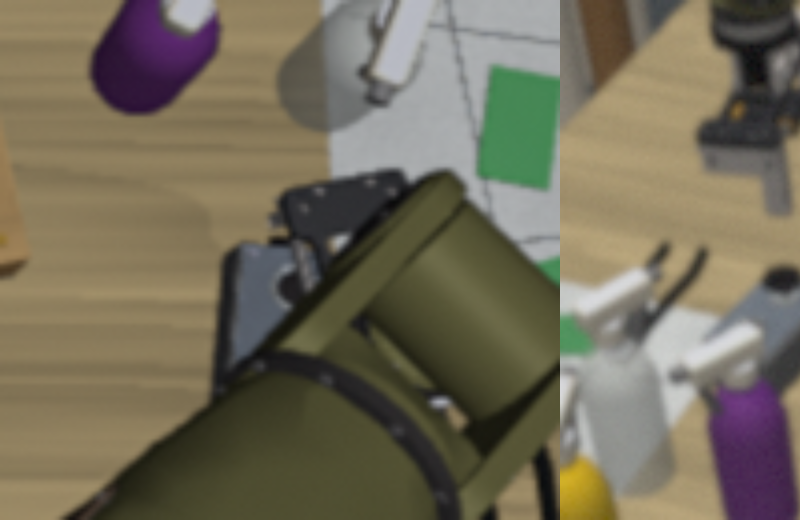

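The crop shows the closed gripper above the switch box, clear of the purple and grey sprays. Next I'll press the stop button slowly.

>>> {"api": "carry_out", "payload": {
  "motion": [
    [[-0.033,0.008,0.15],0],
    [[-0.033,0.008,0.3],0],
    [[-0.033,0.008,0.34],0],
    [[-0.033,0.008,0.355],0],
    [[-0.033,0.008,0.37],0],
    [[-0.033,0.008,0.38],0],
    [[-0.033,0.008,0.385],0],
    [[-0.033,0.008,0.385],0],
    [[-0.033,0.008,0.385],0]
  ]
}}

```text
time_s: 6.0
ee_pos: [0.4169, -0.3962, 0.0775]
eef_rot: [3.14, 0.003, 1.764]
force: [-4.4, 6.7, 19.9]
grip_width: 0.0003
grip_force: 9.7
```

Force is 20 N at z 0.0775, so the button is on its stop. Now I'll let it up.

>>> {"api": "carry_out", "payload": {
  "motion": [
    [[0,0,-0.03],0],
    [[0,0,-0.1],0],
    [[0,0,-0.35],0],
    [[0,0,-0.6],0],
    [[0,0,-0.85],0],
    [[0.2,0.2,-1],0],
    [[0.4,0.4,-1],0],
    [[0.6,0.6,-1],0],
    [[0.8,0.6,-1],0],
    [[1,0.6,-1],0],
    [[1,0.6,-1],0]
  ]
}}

```text
time_s: 7.1
ee_pos: [0.4955, -0.1719, 0.2762]
eef_rot: [3.14, 0.001, 1.768]
force: [-0.4, -1.0, 0.7]
grip_width: 0.0003
grip_force: 0.0
```

Run:
```python
from h import *
im,D=camera("top")
print([(r['conf'],r['location'],dep("top",r['location'],D)) for r in finder.pinpoint("top","stop_top")[:2]])
to(box(-.05,.095,.2),box(-.05,.095,.043))
```

```text
[(0.45, [452.6, 297.1], array([ 0.40437539, -0.3935548 ,  0.08823346]))]
t 7.2 p [ 0.4957 -0.1757  0.2758] rot [3.1401e+00 1.2000e-03 1.7655e+00] F [ 0.1  -1.34  0.59] w 0.00044139325806081235 g 0.0
[0.5267 0.0921 0.2   ] -> [1.2842 0.4107 0.3782]
[0.5267 0.0921 0.043 ] -> [1.2852 0.4096 1.1632]
```

>>> {"api": "carry_out", "payload": {
  "motion": [
    [[0.25,0.1,0],0],
    [[0.5,0.2,0],0],
    [[0.75,0.3,0],0],
    [[1,0.41,0.1],0],
    [[1,0.41,0.2],0],
    [[1,0.41,0.2],0]
  ],
  "hand": -0.28,
  "force": 10
}}

```text
time_s: 7.8
ee_pos: [0.5373, 0.0365, 0.2318]
eef_rot: [-3.137, -0.001, 1.765]
force: [-0.9, -1.8, -0.7]
grip_width: 0.0449
grip_force: 0.0
```

>>> {"api": "carry_out", "payload": {
  "motion": [
    [[0.15,0,0.05],0],
    [[0.285,0,0.1],0],
    [[0.285,0,0.18],0],
    [[0.285,0,0.18],0],
    [[0.285,0,0.18],0]
  ]
}}

```text
time_s: 8.3
ee_pos: [0.5274, 0.0901, 0.1996]
eef_rot: [3.141, 0.0, 1.762]
force: [-0.4, -0.3, 0.1]
grip_width: 0.06
grip_force: 0.0
```

Run:
```python
from h import *
im,D=camera("top");im2,D2=camera("scene")
to(box(-.05,.095,.043))
print("turn to 1.764:",(ctrl.get_obs()["eef_rot"][2]-1.764)/2/np.pi)
a=cv2.resize(im[190:310,190:330],(470,400));b=cv2.resize(im2[170:310,250:430],(514,400))[:,184:]
cv2.imwrite("pics/s2.png",np.hstack([a,b]))
```

```text
t 8.4 p [0.5275 0.0905 0.1997] rot [3.1401e+00 3.0000e-04 1.7621e+00] F [ 0.09 -1.28 -0.  ] w 0.06004367036429906 g 0.0
[0.5267 0.0921 0.043 ] -> [ 0.0091 -0.0033  0.7836]
turn to 1.764: -0.0003048500056229563
```

View pics/s2.png

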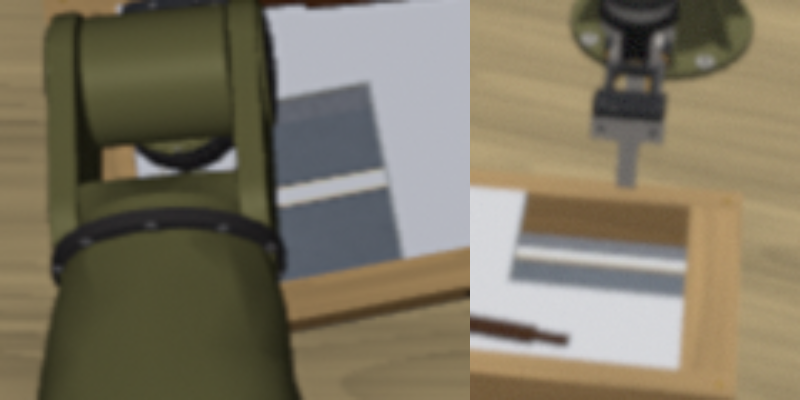

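The gripper hangs above the front part of the hatch with the tube untouched. I'll descend around the tube and close gently.

>>> {"api": "carry_out", "payload": {
  "motion": [
    [[0.005,0,0.2],0],
    [[0.005,0,0.4],0],
    [[0.005,0,0.6],0],
    [[0.005,0,0.7],0],
    [[0.005,0,0.75],0],
    [[0.005,0,0.783],0],
    [[0.005,0,0.783],0],
    [[0.005,0,0.783],0]
  ]
}}

```text
time_s: 9.2
ee_pos: [0.5273, 0.0926, 0.043]
eef_rot: [3.14, 0.0, 1.764]
force: [0.8, 0.2, -0.6]
grip_width: 0.0601
grip_force: 0.0
```

>>> {"api": "carry_out", "payload": {
  "motion": [
    [[0,0,0],0],
    [[0,0,0],0],
    [[0,0,0],0],
    [[0,0,0],0],
    [[0,0,0],0],
    [[0,0,0],0],
    [[0,0,0],0]
  ],
  "hand": 1,
  "force": 8
}}

```text
time_s: 9.9
ee_pos: [0.5266, 0.0927, 0.0418]
eef_rot: [-3.142, -0.0, 1.764]
force: [0.2, 0.6, 1.0]
grip_width: 0.0159
grip_force: 8.0
```

>>> {"api": "carry_out", "payload": {
  "motion": [
    [[0,0,-0.015],0],
    [[0,0,-0.02],0],
    [[-0.04,0,-0.02],0],
    [[-0.08,0,-0.02],0],
    [[-0.12,0,-0.02],0],
    [[-0.16,0,-0.02],0],
    [[-0.2,0,-0.02],0],
    [[-0.24,0,-0.02],0],
    [[-0.28,0,-0.02],0],
    [[-0.31,0,-0.02],0],
    [[-0.31,0,-0.02],0]
  ]
}}

```text
time_s: 11.0
ee_pos: [0.5386, 0.0311, 0.0458]
eef_rot: [3.142, 0.0, 1.763]
force: [-0.1, -0.3, -1.3]
grip_width: 0.0155
grip_force: 8.0
```

Run:
```python
from h import *
im,D=camera("top");im2,D2=camera("scene")
to(box(-.05,.095,.043))
a=cv2.resize(im[190:310,190:330],(470,400));b=cv2.resize(im2[190:310,290:430],(470,400))[:,140:]
cv2.imwrite("pics/s3.png",np.hstack([a,b]))
```

```text
t 11.1 p [0.5385 0.0318 0.0458] rot [-3.1416 -0.      1.7636] F [-0.55 -0.02 -0.87] w 0.015755824003057826 g 7.999102771282196
[0.5267 0.0921 0.043 ] -> [3.073e-01 2.000e-04 1.420e-02]
```

View pics/s3.png

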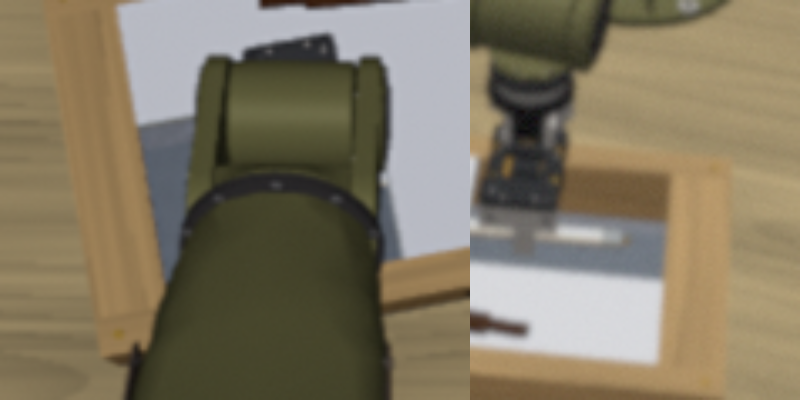

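The tube slid back and its front end now lies about 40 mm clear of the rail, at (628,238) on the right side of the picture. I'll raise the front end slowly with a light grip and watch the force.

>>> {"api": "carry_out", "payload": {
  "motion": [
    [[0,0,-0.02],0],
    [[0,0,-0.03],0],
    [[0,0,-0.04],0],
    [[0,0,-0.05],0],
    [[0,0,-0.06],0],
    [[0,0,-0.07],0],
    [[0,0,-0.07],0]
  ],
  "force": 6
}}

```text
time_s: 11.8
ee_pos: [0.5386, 0.0318, 0.0602]
eef_rot: [3.141, 0.0, 1.764]
force: [0.9, 0.2, -1.1]
grip_width: 0.0158
grip_force: 6.0
```

>>> {"api": "carry_out", "payload": {
  "motion": [
    [[0,0,-0.01],0],
    [[0,0,-0.02],0],
    [[0,0,-0.03],0],
    [[0,0,-0.04],0],
    [[0,0,-0.05],0],
    [[0,0,-0.05],0]
  ]
}}

```text
time_s: 12.4
ee_pos: [0.5386, 0.0318, 0.0702]
eef_rot: [3.141, 0.0, 1.764]
force: [0.9, 0.3, 0.1]
grip_width: 0.0155
grip_force: 6.0
```

Run:
```python
from h import *
im2,D2=camera("scene")
to()
b=cv2.resize(im2[190:310,290:430],(700,600),interpolation=cv2.INTER_CUBIC)
cv2.imwrite("pics/s4.png",b)
for q in("lamp_front","lamp"):print(q,[(r['conf'],r['location'],dep("scene",r['location'],D2)) for r in finder.pinpoint("scene",q)[:1]])
```

```text
t 12.45 p [0.5385 0.0318 0.07  ] rot [3.1413e+00 1.0000e-04 1.7637e+00] F [-0.06 -0.58 -0.5 ] w 0.01602563244164074 g 6.000015065073967
lamp_front [(0.5, [378.2, 249.8], array([0.4332536 , 0.10084695, 0.03034653]))]
lamp [(0.46, [329.9, 258.4], array([ 0.56300337, -0.02001988,  0.07222989]))]
```

View pics/s4.png

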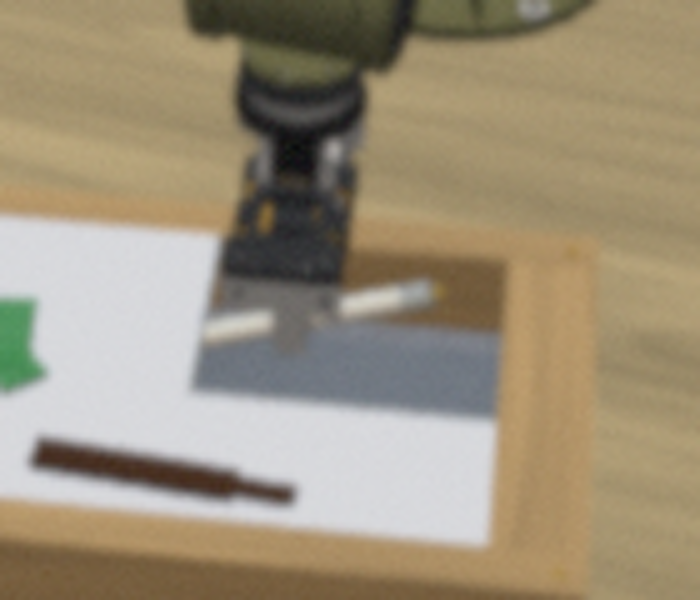

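The front end has tilted up freely to about 13° and stands above the hatch at (430,292). I'll firm the grip and draw the tube out along its own axis.

>>> {"api": "carry_out", "payload": {
  "motion": [
    [[0,0,0],0],
    [[0,0,0],0],
    [[0.06,0,-0.016],0],
    [[0.12,0,-0.032],0],
    [[0.18,0,-0.048],0],
    [[0.24,0,-0.064],0],
    [[0.3,0,-0.08],0],
    [[0.36,0,-0.096],0],
    [[0.42,0,-0.112],0],
    [[0.48,0,-0.128],0],
    [[0.48,0,-0.128],0]
  ],
  "force": 12
}}

```text
time_s: 13.65
ee_pos: [0.5199, 0.1275, 0.0959]
eef_rot: [3.141, -0.0, 1.765]
force: [0.6, -0.2, -0.4]
grip_width: 0.0154
grip_force: 12.0
```

>>> {"api": "carry_out", "payload": {
  "motion": [
    [[0.07,0,-0.02],0],
    [[0.14,0,-0.04],0],
    [[0.21,0,-0.06],0],
    [[0.28,0,-0.08],0],
    [[0.35,0,-0.1],0],
    [[0.42,0,-0.12],0],
    [[0.47,0,-0.135],0],
    [[0.47,0,-0.135],0]
  ]
}}

```text
time_s: 14.45
ee_pos: [0.5019, 0.2195, 0.1229]
eef_rot: [3.141, -0.0, 1.765]
force: [-0.4, 0.8, -0.8]
grip_width: 0.0152
grip_force: 12.0
```

Run:
```python
from h import *
im2,D2=camera("scene")
to()
b=cv2.resize(im2[170:310,270:470],(800,560),interpolation=cv2.INTER_CUBIC)
cv2.imwrite("pics/s5.png",b)
```

```text
t 14.5 p [0.5019 0.2188 0.1225] rot [3.1414 0.     1.7646] F [-0.2  -0.48 -0.75] w 0.01548910002695271 g 12.000039964914322
```

View pics/s5.png

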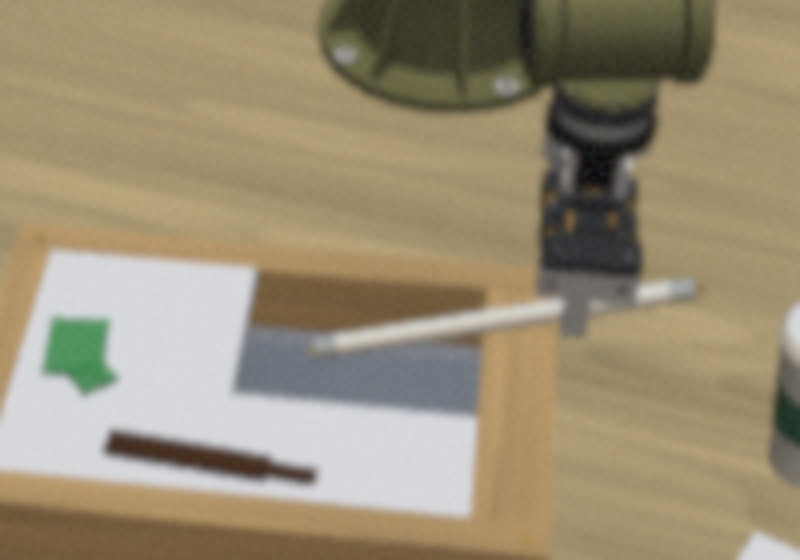

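The rear end at (315,345) is now clear of the pane and in the open hatch, and the front end is short of the cup. I'll lift straight up.

>>> {"api": "carry_out", "payload": {
  "motion": [
    [[0,0,-0.05],0],
    [[0,0,-0.1],0],
    [[0,0,-0.2],0],
    [[0,0,-0.3],0],
    [[0,0,-0.4],0],
    [[0,0,-0.5],0],
    [[0,0,-0.6],0],
    [[0,0,-0.7],0],
    [[0,0,-0.8],0],
    [[0,0,-0.9],0],
    [[0,0,-0.95],0],
    [[0,0,-0.95],0]
  ],
  "force": 14
}}

```text
time_s: 15.7
ee_pos: [0.5024, 0.2181, 0.314]
eef_rot: [3.139, -0.0, 1.763]
force: [0.0, -0.1, -0.2]
grip_width: 0.0156
grip_force: 14.0
```

>>> {"api": "carry_out", "payload": {
  "motion": [
    [[-0.05,0,-0.05],0],
    [[-0.1,0,-0.1],0],
    [[-0.15,0,-0.15],0],
    [[-0.2,0,-0.2],0],
    [[-0.25,0,-0.2],0],
    [[-0.25,0,-0.2],0],
    [[-0.25,0,-0.2],0],
    [[-0.25,0,-0.2],0],
    [[-0.25,0,-0.2],0],
    [[-0.25,0,-0.2],0]
  ]
}}

```text
time_s: 16.7
ee_pos: [0.5115, 0.1695, 0.3523]
eef_rot: [-3.141, -0.0, 1.764]
force: [-0.0, -0.4, -1.3]
grip_width: 0.0154
grip_force: 14.0
```

Run:
```python
from h import *
im,D=camera("top");im2,D2=camera("scene")
to()
r=finder.cut_out("scene","lamp")
for k in r[:2]:
    v,u=np.where(k["mask"]);P=[dep("scene",(a,b),D2) for a,b in zip(u,v)];P=np.array([p for p in P if p is not None]);print(k["conf"],len(P),np.percentile(P,[1,50,99],axis=0).round(3).tolist())
cv2.imwrite("pics/s6.png",np.hstack([cv2.resize(im2,(400,300)),cv2.resize(im,(400,300))]))
```

```text
t 16.8 p [0.5116 0.1694 0.3524] rot [-3.1415  0.      1.7641] F [ 0.07 -0.2  -0.51] w 0.015218848335564528 g 13.999927192926407
0.56 599 [[0.058, -0.029, 0.016], [0.524, 0.109, 0.354], [0.554, 0.247, 0.404]]
```

View pics/s6.png

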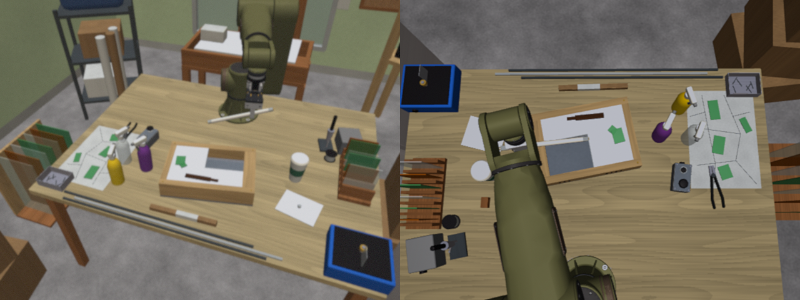

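The tube is held well above the box at (240,115) in the scene half, with its lowest part at about z 0.3. Everything else is where it was, so I'll hand in.

```bash
python3 -c "
from station import ctrl
print(ctrl.hand_in())"
```

```text
the job is handed in; nothing more can be done
None
```

The job is handed in: the stop button was pressed to its stop and let up, then the tube came out front end first, and it is held still at 14 N about 20 cm above the light box with nothing else moved; the hand-in returned no verdict.

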